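Zero a click dial and set it three clicks back

ROBOT

A 6-joint arm with a two-finger parallel gripper is mounted at the origin on a cart in front of the work surface, level with it; the furniture and walls round the work are solid. World frame = base frame: x ahead of the robot, y to its left, z up, the work surface at z = 0. Lengths are in mm, angles in rad, forces in N, time in s.
With the tool pointing down it reaches from about 350 to 975 mm from the base axis. Payload 7.1 kg.
Tool frame: the origin (TCP) lies between the finger pads, 19 mm behind the fingertips; this is the grasp point; z points along the fingers, y is the line along which they close (so a half turn about z gives the same grasp; the last joint's range is limited). The gripper opens to 88 mm and grips with 3 to 60 N. Pads are 20 mm wide; open, the fingers measure 115 mm over their backs; the gripper's body (75 mm by 178 mm) begins 61 mm behind the grasp point.
Start: joints at [1.081, 0.423, 1.63, -0, 1.089, -0.019], TCP at [283.467, 557.002, 241.375] pointing down, gripper open.
Joint ranges: [-3, 3], [-0.9, 2.11], [0.09, 2.58], [-1.31, 4.45], [0.11, 2.69], [-2.54, 2.54]. Speed limits (rad/s): [2.39, 2.39, 3.01, 3.14, 3.14, 3.14].

INTERFACE

Orientations are given as a rotation vector (axis times angle).
In Python, from workcell import ctrl, cams gives the robot as it stands.
- The arm moves only by the tool move_arm, never from a script. Its argument "steps" is a list of rows, each a list of 3 entries, a list of its own where there are three numbers: the shift along the tool's x, y, z in units of 25 mm (1.0 is 25 mm), then the turn about the tool's z in units of 5 degrees (1.0 is 5 degrees), then the closure, from 0 (fully open) to 1 (shut). A call has 1 to 20 rows; each row shifts and turns the commanded pose from where the row before left it, along the tool's axes as they then stand; what a row does not reach is not made up. A row lasts 1/12 s, in which the tool goes at most 41.7 mm and 7.16 degrees, less where a joint would pass 70% of its speed; a pose out of reach is approached as far as the arm can. A call is refused whole if a number of a shift passes 1 or a number of a turn 1, either way. A call with a gripper value outside its range is refused whole. The fingers move at their own pace and stop on an object; the grip force is fixed at half the most. Time passes only in rows, so rows that do not move let the fingers close. It gives the time, the measured TCP pose, the force, the opening and the grip force at its end, in the units of the state.
- ctrl.get_obs(): the state, without advancing time (a new reading comes with each control period).
- cams.get_image(name): name is "scene" or "top"; returns a dict with "image" (480x640x3 uint8, red, green, blue), "camera_matrix" (3x3 intrinsics, pixels), "xyz" and "rotation" of the camera in the world. Camera axes: x right, y down, z forward; pixel columns grow to the right and rows downward; lengths in mm; the calibration is good to about 2 mm. A picture is of the moment at which its call begins. There is no depth.
- ctrl.close_job(): hands the job in; it is judged then, once.
Trained networks look in the newest picture that a camera, given by its name, has taken for a name from the list of things; names that differ only in an ending like _2 or _b are one class to them, and where a whole thing is asked for, a point or a joint stands for the part that bears it (a point fixed in the world has none). Each returns a list of dicts, best first, with "p" (0 to 1); they miss things now and then, are a little off and sometimes report something else, mostly with a low value. They report only what shows in the picture. A call takes as long as a camera call.
- cams.boxes_of(camera, thing): "rect" ([centre column, centre row, width, height] in pixels, round what is visible of it).
- cams.cut_out(camera, thing): "pixels" (480x640 bool, what is visible of it) and "rect" ([centre column, centre row, width, height] in pixels, round what is visible of it).
The state is a dict: "t": time; "qpos": joint angles; "qvel": joint speeds; "joint_torque": joint torques, N m; "ee_pos": TCP position; "orientation": TCP orientation; "ft_force": force on the tool from outside, world axes, zero at the start; "moment": the same for the moment, N m; "width": finger opening in mm; "grasp_force": force on a finger pad.
Only numpy, scipy, OpenCV 4.12 (cv2) and the standard library are available. Lean on these libraries where they do the work, as an engineer would, in place of code of your own. Each camera call takes 0.05 s, during which the arm holds its last target. There are 200 camera calls.

TASK

Set the gap gauge on the bench: turn its black fluted dial clockwise (seen from above) gently until it is against its stop, without forcing the stop, then turn it back exactly three clicks. Let go of the dial and swing the lock lever beside it all the way over, away from you, leaving the setting as it is and the tools lying around undisturbed.

Things in the scene. Friction and masses are not known exactly. Their poses are not given: they have to be found in the camera images.
- gauge: Gap gauge, fixed: aluminium plate 170 x 215 x 10 mm with a grey housing block (80 x 80 mm, top 50 mm above the bench) that carries the dial, a steel anvil block 95 mm in front and a lock lever at the left. Origin on the bench below the dial's axis; x away from the robot (anvil on -x), y to the lever, z up. The plate spans x -115 to 55 mm, y -61 to 155 mm.
- dial_grip (a point): Point on the dial's vertical axis, 82 mm above the bench, a good TCP height to grip; its axes are the gauge's and do not turn with the dial. The dial is a round black fluted knob, 60 mm across, from 57 to 100 mm above the bench, with no mark or pointer: grip it from above across its diameter at any yaw. It turns about the vertical. Its knurled rim grips well: 30 N on the fingers holds it.
- dial_top (a point): Centre of the dial's top, 100 mm above the bench (axes of the gauge). Clockwise from above the dial meets a hard hidden stop, which is click zero; it starts 2 to 6 clicks from it. Clicks are equal, 18 to 27 degrees. Each resists with up to about 0.5 N m, then past half way pushes on as much into the next; let go, it rests in a click. At the stop the torque rises on, past 0.7.
- zero_ring (a joint): The thin aluminium ring (72 mm across, 5 mm thick) directly under the dial, which holds the stop: angle in rad, 0 at the start. It must stay put: it slips round if the dial is forced against the stop with more than about 0.9 N m (0.15 rad of slip is a failure). It tells nothing of the dial's angle.
- spindle_end (a point): Centre of the top of the steel spindle (8 mm across) on the dial's axis, which stands 4 mm proud of the dial's top: 104.0 mm above the bench (gauge z) with the dial at the stop. Each click back raises it 0.125 mm, far too little to count by readings good to 1 mm.
- lock_lever (a joint): Angle of the lock lever, rad: 0 as found, leaning towards the robot (gauge -x), 1.0 fully over, leaning the same amount away (+x). It stays where it is left; about 4 N at the ball moves it.
- lever_ball (a point): Centre of the black ball (diameter 24 mm) at the lock lever's end, 60 mm from the lever's pivot. The pivot axis runs along gauge y, 28 mm above the bench, at gauge x 0, y 115 mm. At 0 the ball is 29 mm on the -x side of the pivot, at 1.0 it is 29 mm on the +x side, 81 mm above the bench at both ends and 88 mm midway.
- marker: Marker pen, 17 x 133 x 18 mm, loose on the bench near the gauge; a bystander. Origin at the centre of its underside.
- nippers: Small nippers, 46 x 122 x 10 mm, loose on the bench; a bystander. Origin at the centre of its underside.
- tally_counter: Round hand tally counter, 50 x 67 x 24 mm, loose on the bench; a bystander. Origin at the centre of its underside.

How it is judged:
By the outcome, as a careful person would: the job done as asked, in the order asked, and still so for the second after the job is handed in, with the robot touching nothing.
It also fails if it takes over 72 s, if anything falls off the work surface, if the arm or the gripper's body presses on something with over 40 N, if the wrist force passes 120 N, or if a joint passes its speed limit or range.

## Working session

There is one attempt and no reset: what is moved stays moved. The work goes in short steps, Python scripts to look and compute and a tool call to move; the robot and the scene stay as the last step left them, time stands still between calls to the robot, and variables do not carry over. Pictures are saved under pics/ and viewed, at most 10 in all, crops included, and the job is handed in when it is done.

Besides the shell and the picture viewer there is one more tool, called after "Emit:" as name(argument=value, ...), one argument or row to a line, values as JSON. move_arm: Moves the arm, as the interface text tells. Its arguments: {"type":"object","properties":{"steps":{"type":"array"}},"required":["steps"]}

```bash
mkdir -p pics; python3 - <<'E'
from workcell import ctrl, cams
import cv2,numpy as np
np.set_printoptions(precision=3,suppress=True)
for n in ("scene","top"):
    d=cams.get_image(n); cv2.imwrite(f"pics/{n}0.png",d["image"][:,:,::-1]); print(n,d["camera_matrix"],d["xyz"],d["rotation"])
    for t in ("gauge","dial_top","spindle_end","lever_ball","zero_ring","marker","nippers","tally_counter"):
        for b in cams.boxes_of(n,t)[:2]: print(t,round(b["p"],2),np.array(b["rect"]))
o=ctrl.get_obs()
for k,v in o.items(): print(k,v)
E
```

```text
scene [[462.44    0.    324.398]
 [  0.    462.44  238.812]
 [  0.      0.      1.   ]] [ 181.016 -753.958  542.11 ] [-2.021  0.488 -0.261]
gauge 0.93 [327.3 294.6 137.   99.5]
dial_top 0.97 [325.9 294.3 127.5 102.8]
lever_ball 0.5 [306.4 255.3  22.7  30.8]
zero_ring 0.88 [351.  271.5  35.8  39.8]
marker 0.88 [421.3 336.8  59.2  49.3]
marker 0.29 [278.2 259.7  29.8  19.6]
tally_counter 0.65 [280.9 258.4  25.1  21.1]
tally_counter 0.53 [326.6 292.4 132.5  98.5]
top [[474.295   0.    320.099]
 [  0.    474.295 231.135]
 [  0.      0.      1.   ]] [ 273.831   -6.678 1226.338] [-2.128  2.068 -0.234]
gauge 0.93 [350.7 253.   93.6  82. ]
dial_top 0.58 [349.6 253.6  96.8  75.3]
dial_top 0.39 [365.6 234.8  26.9  28.4]
lever_ball 0.49 [324.3 248.6   8.4  19.2]
zero_ring 0.62 [364.9 235.4  27.6  26.6]
marker 0.76 [419.7 219.2  46.2   9.5]
nippers 0.77 [450.8 214.7  39.6  17.7]
tally_counter 0.85 [283.3 259.9  15.6  22.7]
t 0.9
qpos [ 1.081  0.423  1.63  -0.     1.089 -0.019]
qvel [ 0.001 -0.001  0.001  0.002  0.     0.   ]
joint_torque [ -0.001 -54.456 -27.405   0.064   0.017  -0.   ]
ee_pos [283.48  556.997 241.395]
orientation [0.733 3.055 0.   ]
ft_force [ 0.021  0.959 -0.266]
moment [ 0.023 -0.028 -0.001]
grasp_force 0.0
width 88.08623187741827
```

```bash
python3 - <<'E'
import cv2,numpy as np
a=cv2.imread("pics/scene0.png")[200:390,230:480]; b=cv2.imread("pics/top0.png")[180:320,240:490]
cv2.imwrite("pics/s1.png",cv2.resize(a,None,fx=3,fy=3,interpolation=2)); cv2.imwrite("pics/t1.png",cv2.resize(b,None,fx=3,fy=3,interpolation=2))
E
```

```text
(no output)
```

View pics/s1.png

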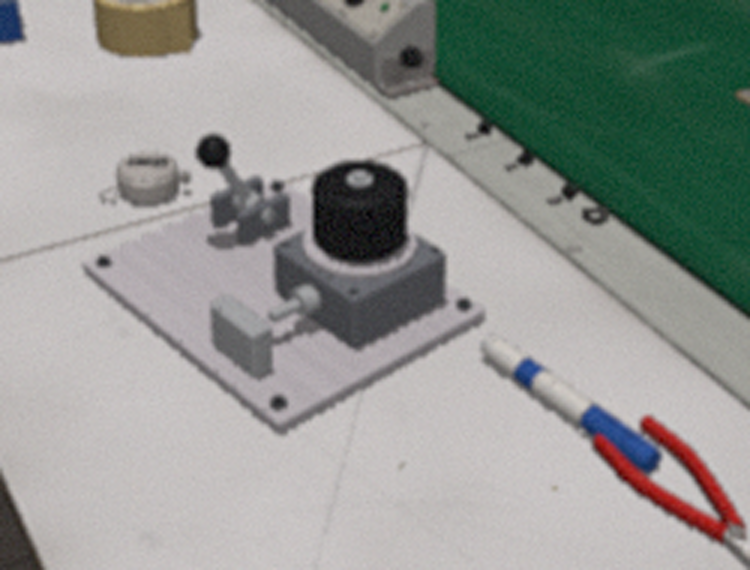

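View pics/t1.png

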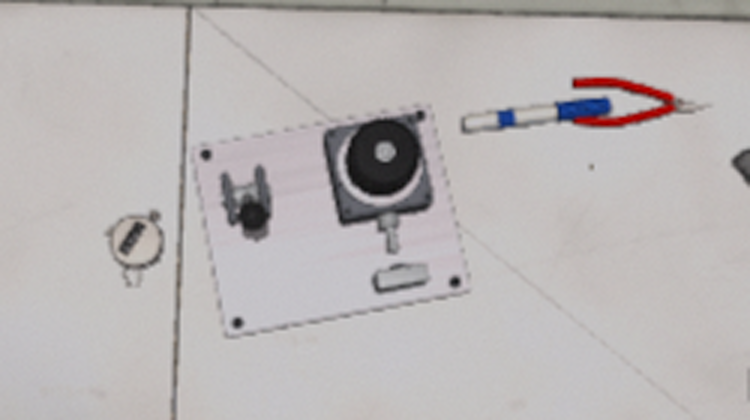

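The scene crop shows the spindle at about px (350,259), the ball at (301,250) and the plate corners. The top crop shows the spindle at (368,230), the ball at (324,252) and four corners. The marker lies close to the gauge's right side and the counter to its left.

```bash
cat > h.py <<'E'
import numpy as np
from scipy.spatial.transform import Rotation as R
C={"scene":(462.44,324.398,238.812,[181.016,-753.958,542.11],[-2.021,.488,-.261]),
   "top":(474.295,320.099,231.135,[273.831,-6.678,1226.338],[-2.128,2.068,-.234])}
def proj(n,P):
    f,u,v,c,r=C[n]; p=R.from_rotvec(r).inv().apply(np.atleast_2d(P)-c); return p[:,:2]/p[:,2:]*f+[u,v]
def ray(n,px,z):
    f,u,v,c,r=C[n]; d=R.from_rotvec(r).apply([(px[0]-u)/f,(px[1]-v)/f,1]); return np.array(c)+d*(z-c[2])/d[2]
E
python3 - <<'E'
from h import *
from workcell import cams
from scipy.optimize import least_squares
np.set_printoptions(precision=2,suppress=True)
for n in C:
    d=cams.get_image(n); K=d["camera_matrix"]; C[n]=(K[0,0],K[0,2],K[1,2],d["xyz"],d["rotation"])
G=np.array([[0,0,104],[-29,115,81],[55,155,10],[55,-61,10],[-115,-61,10],[-115,155,10]])
t=np.array([[385,151],[253,215],[193,148],[430,104],[468,290],[228,335]])/3+[240,180]-1/3
s=np.array([[359,178],[213,150],[282,430],[485,315],[84,265]])/3+[230,200]-1/3
si=[0,1,4,3,5]
def W(p): c,q=np.cos(p[2]),np.sin(p[2]); return G@np.array([[c,-q,0],[q,c,0],[0,0,1]]).T+[p[0],p[1],0]
def f(p): w=W(p); return np.r_[(proj("top",w)-t).ravel(),(proj("scene",w[si])-s).ravel()]
r=least_squares(f,[*ray("top",t[0],104)[:2],.2],loss="soft_l1"); print(r.x, f(r.x).reshape(-1,2)); print(W(r.x))
print(ray("top",t[0],104),ray("scene",s[0],104),ray("top",t[1],81),ray("scene",s[1],81))
from workcell import ctrl
o=ctrl.get_obs(); print(R.from_rotvec(o["orientation"]).as_matrix(),o["t"])
for n in C: print(n, C[n][3],C[n][4])
E
```

```text
[ 540.19 -115.41    0.21] [[ 0.98 -0.  ]
 [ 0.66  0.58]
 [-0.41 -0.19]
 [ 0.68 -0.23]
 [ 2.22  0.45]
 [-0.27  1.07]
 [ 0.54 -1.59]
 [ 0.2   0.13]
 [-0.79 -2.08]
 [ 1.05 -2.28]
 [-0.91 -1.59]]
[[ 540.19 -115.41  104.  ]
 [ 487.34   -9.23   81.  ]
 [ 560.88   47.76   10.  ]
 [ 606.93 -163.28   10.  ]
 [ 440.84 -199.52   10.  ]
 [ 394.79   11.52   10.  ]]
[ 540.11 -113.03  104.  ] [ 536.56 -119.9   104.  ] [488.75  -7.58  81.  ] [487.21  -8.55  81.  ]
[[-0.89  0.45 -0.  ]
 [ 0.45  0.89  0.  ]
 [ 0.    0.   -1.  ]] 1.0
scene [ 181.02 -753.96  542.11] [-2.02  0.49 -0.26]
top [ 273.83   -6.68 1226.34] [-2.13  2.07 -0.23]
```

```bash
cat >> h.py <<'E'
def rel(target):
    from workcell import ctrl
    o=ctrl.get_obs(); M=R.from_rotvec(o["orientation"]).as_matrix(); d=M.T@(np.array(target)-o["ee_pos"])
    print("t",round(o["t"],2),"pos",np.round(o["ee_pos"],1),"yaw(y)",np.round(np.degrees(np.arctan2(M[1,1],M[0,1])),2),"units",np.round(d/25,3),"F",np.round(o["ft_force"],2),"M",np.round(o["moment"],3),"w",round(o["width"],2),"q",np.round(o["qpos"],2))
E
python3 -c "
from h import *
rel([539.5,-115.4,241])"; python3 -c "
import cv2,numpy as np
a=cv2.imread('pics/scene0.png');b=cv2.imread('pics/top0.png')
cv2.imwrite('pics/both.png',cv2.resize(np.hstack([a,b]),(800,300),interpolation=3))"
```

```text
t 1.0 pos [283.5 557.  241.4] yaw(y) 63.03 units [-2.1328e+01 -1.9325e+01  1.5000e-02] F [ 0.8  -0.57  1.07] M [ 0.012 -0.017 -0.04 ] w 88.04 q [ 1.08  0.42  1.63  0.    1.09 -0.02]
```

View pics/both.png

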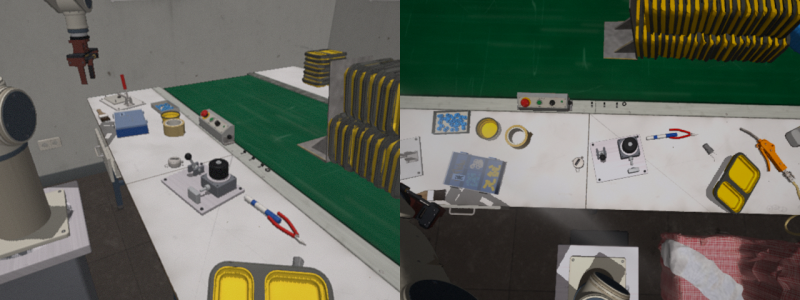

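The path is clear at z≈240: the bench items are all low.

Emit:
move_arm(
  steps=[
    [[-1,-0.9,0],0,0],
    [[-1,-0.9,0],0,0],
    [[-1,-0.9,0],0,0],
    [[-1,-0.9,0],0,0],
    [[-1,-0.9,0],0,0],
    [[-1,-0.9,0],0,0],
    [[-1,-0.9,0],0,0],
    [[-1,-0.9,0],0,0],
    [[-1,-0.9,0],0,0],
    [[-1,-0.9,0],0,0],
    [[-1,-0.9,0],0,0],
    [[-1,-0.9,0],0,0],
    [[-1,-0.9,0],0,0],
    [[-1,-0.9,0],0,0],
    [[-1,-0.9,0],0,0],
    [[-1,-0.9,0],0,0],
    [[-1,-0.9,0],0,0],
    [[-1,-0.9,0],0,0],
    [[-1,-0.9,0],0,0],
    [[0,0,0],0,0],
  ],
)

```text
t: 2.67
ee_pos: [515.1, -43.8, 241.8]
orientation: [0.737, 3.051, -0.001]
ft_force: [0.2, 0.6, -0.6]
width: 87.8
grasp_force: 0.0
```

```bash
python3 -c "
from h import *
rel([539.5,-115.4,140])"
```

```text
t 2.67 pos [515.1 -43.8 241.8] yaw(y) 62.82 units [-2.166 -2.101  4.08 ] F [ 0.22  0.63 -0.56] M [ 0.026 -0.069 -0.026] w 87.82 q [-0.11  0.26  1.87 -0.    1.01 -1.2 ]
```

Emit:
move_arm(
  steps=[
    [[-0.8,-0.8,0],0,0],
    [[-0.8,-0.8,0],0,0],
    [[-0.6,-0.5,0],0,0],
    [[0,0,0.8],0,0],
    [[0,0,0.8],0,0],
    [[0,0,0.8],0,0],
    [[0,0,0.6],0,0],
    [[0,0,0],0,0],
    [[0,0,0],0,0],
    [[0,0,0],0,0],
  ],
)

```text
t: 3.5
ee_pos: [538.6, -111.0, 167.2]
orientation: [0.732, 3.054, 0.0]
ft_force: [0.0, -0.5, 0.2]
width: 87.5
grasp_force: 0.0
```

```bash
python3 - <<'E'
from h import *
from workcell import cams
import cv2
rel([539.5,-115.4,82])
for n in C:
    im=cams.get_image(n)["image"][:,:,::-1]; np.save(f"/tmp/{n}.npy",im)
    print(n,proj(n,[[539.5,-115.4,104]]))
t=cv2.resize(im[170:290,290:430],None,fx=4,fy=4,interpolation=2)
s=np.load("/tmp/scene.npy")[200:320,280:420]; s=cv2.resize(s,None,fx=4,fy=4,interpolation=2)
cv2.imwrite("pics/ab.png",np.vstack([s,t])[:, :][:960]) ; cv2.imwrite("pics/ab.png",cv2.resize(np.hstack([s,t]),(800,343)))
E
```

```text
t 3.5 pos [ 538.6 -111.   167.2] yaw(y) 63.04 units [-0.108 -0.142  3.409] F [ 0.   -0.49  0.21] M [0.018 0.048 0.022] w 87.5 q [-0.22  0.41  1.85  0.    0.88 -1.33]
scene [[349.46602447 257.68291138]]
top [[369.14901149 230.27524109]]
```

View pics/ab.png

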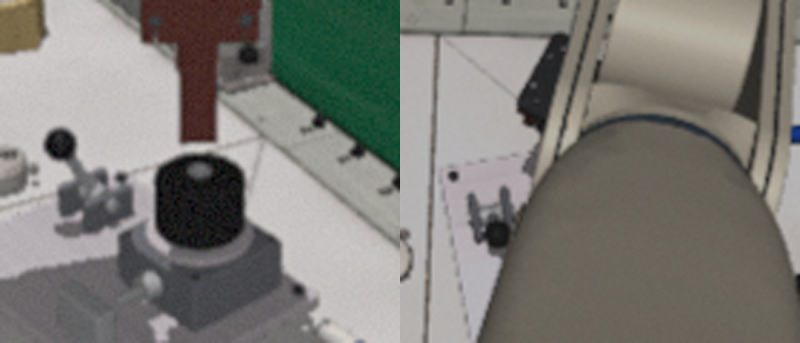

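The scene view shows the fingers centred over the dial (columns 198 and 200 in the crop). Descend.

Emit:
move_arm(
  steps=[
    [[-0.1,-0.1,0.7],0,0],
    [[0,0,0.7],0,0],
    [[0,0,0.7],0,0],
    [[0,0,0.7],0,0],
    [[0,0,0.6],0,0],
    [[0,0,0],0,0],
    [[0,0,0],0,0.2],
    [[0,0,0],0,0.25],
    [[0,0,0],0,0.28],
    [[0,0,0],0,0.28],
    [[0,0,0],0,0.28],
  ],
)

```text
t: 4.52
ee_pos: [539.7, -114.7, 82.3]
orientation: [0.732, 3.053, 0.0]
ft_force: [0.5, 0.3, 0.3]
width: 63.6
grasp_force: 0.0
```

```bash
python3 -c "
from h import *
rel([539.5,-115.4,82])"
```

```text
t 4.52 pos [ 539.7 -114.7   82.3] yaw(y) 63.02 units [-0.006 -0.031  0.012] F [0.51 0.32 0.32] M [-0.003 -0.026  0.013] w 63.64 q [-0.23  0.55  1.88  0.    0.71 -1.33]
```

No contact at a 63.6 mm opening, so the fingers are centred within 2 mm. Close fully on the dial.

Emit:
move_arm(
  steps=[
    [[0,0,0],0,0.31],
    [[0,0,0],0,0.34],
    [[0,0,0],0,0.5],
    [[0,0,0],0,0.7],
    [[0,0,0],0,1],
    [[0,0,0],0,1],
  ],
)

```text
t: 5.02
ee_pos: [540.1, -113.8, 82.2]
orientation: [0.735, 3.053, 0.002]
ft_force: [1.2, 5.8, 4.2]
width: 60.0
grasp_force: 30.0
```

```bash
python3 -c "
from h import *
rel([539.5,-115.4,82])"
```

```text
t 5.02 pos [ 540.1 -113.8   82.2] yaw(y) 62.94 units [-0.006 -0.067  0.006] F [1.21 5.75 4.23] M [ 0.931 -0.276 -0.405] w 59.98 q [-0.23  0.55  1.88  0.    0.71 -1.33]
```

Emit:
move_arm(
  steps=[
    [[0,0.05,0],0,1],
    [[0,0,0],0,1],
    [[0,0,0],0,1],
    [[0,0,0],0,1],
  ],
)

```text
t: 5.35
ee_pos: [540.2, -113.7, 82.1]
orientation: [0.734, 3.054, -0.0]
ft_force: [-0.4, 0.2, 5.8]
width: 59.8
grasp_force: 30.0
```

```bash
python3 -c "
from h import *
rel([539.5,-115.4,82])"
```

```text
t 5.35 pos [ 540.2 -113.7   82.1] yaw(y) 62.98 units [-0.006 -0.073  0.006] F [-0.39  0.16  5.83] M [-0.147  0.136 -0.389] w 59.76 q [-0.23  0.55  1.88 -0.    0.71 -1.33]
```

Now centred on the axis, with no side force. The stop is at least 36° away, so map the first 32° in 4° steps.

Emit:
move_arm(
  steps=[
    [[0,0,0],0.4,1],
    [[0,0,0],0.4,1],
    [[0,0,0],0,1],
    [[0,0,0],0,1],
  ],
)

```text
t: 5.68
ee_pos: [540.2, -113.7, 82.2]
orientation: [0.837, 3.027, -0.001]
ft_force: [-0.8, 0.1, 6.0]
width: 59.8
grasp_force: 30.0
```

```bash
python3 -c "
from h import *
rel([540,-114,82])"
```

```text
t 5.68 pos [ 540.2 -113.7   82.2] yaw(y) 59.07 units [ 0.002 -0.015  0.008] F [-0.8   0.13  5.98] M [-0.057  0.214  0.262] w 59.76 q [-0.23  0.55  1.88 -0.    0.71 -1.26]
```

Emit:
move_arm(
  steps=[
    [[0,0,0],0.4,1],
    [[0,0,0],0.4,1],
    [[0,0,0],0,1],
    [[0,0,0],0,1],
  ],
)

```text
t: 6.02
ee_pos: [540.2, -113.7, 82.2]
orientation: [0.942, 2.996, -0.001]
ft_force: [-0.8, 0.1, 6.3]
width: 59.6
grasp_force: 30.0
```

```bash
python3 -c "
from h import *
rel([540,-114,82])"
```

```text
t 6.02 pos [ 540.2 -113.7   82.2] yaw(y) 55.07 units [-0.001 -0.015  0.006] F [-0.83  0.14  6.31] M [-0.11   0.1    0.273] w 59.61 q [-0.23  0.55  1.88 -0.    0.71 -1.19]
```

Emit:
move_arm(
  steps=[
    [[0,0,0],0.4,1],
    [[0,0,0],0.4,1],
    [[0,0,0],0,1],
    [[0,0,0],0,1],
  ],
)

```text
t: 6.35
ee_pos: [540.2, -113.6, 82.2]
orientation: [1.047, 2.961, -0.0]
ft_force: [-0.6, 1.1, 5.9]
width: 59.9
grasp_force: 30.0
```

```bash
python3 -c "
from h import *
rel([540,-114,82])"
```

```text
t 6.35 pos [ 540.2 -113.6   82.2] yaw(y) 51.04 units [-0.002 -0.018  0.007] F [-0.62  1.12  5.95] M [0.126 0.096 0.219] w 59.89 q [-0.23  0.55  1.88 -0.    0.71 -1.12]
```

Emit:
move_arm(
  steps=[
    [[0,0,0],0.4,1],
    [[0,0,0],0.4,1],
    [[0,0,0],0,1],
    [[0,0,0],0,1],
  ],
)

```text
t: 6.68
ee_pos: [540.2, -113.6, 82.1]
orientation: [1.151, 2.922, 0.0]
ft_force: [-0.1, -0.8, 3.4]
width: 59.9
grasp_force: 30.0
```

```bash
python3 -c "
from h import *
rel([540,-114,82])"
```

```text
t 6.68 pos [ 540.2 -113.6   82.1] yaw(y) 47.01 units [-0.004 -0.018  0.004] F [-0.11 -0.76  3.37] M [-0.305  0.1    0.001] w 59.89 q [-0.23  0.55  1.88 -0.    0.71 -1.05]
```

Emit:
move_arm(
  steps=[
    [[0,0,0],0.4,1],
    [[0,0,0],0.4,1],
    [[0,0,0],0,1],
    [[0,0,0],0,1],
  ],
)

```text
t: 7.02
ee_pos: [540.3, -113.6, 82.1]
orientation: [1.252, 2.88, 0.0]
ft_force: [-1.2, 1.3, 7.4]
width: 60.2
grasp_force: 30.0
```

```bash
python3 -c "
from h import *
rel([540,-114,82])"
```

```text
t 7.02 pos [ 540.3 -113.6   82.1] yaw(y) 43.01 units [-0.004 -0.019  0.005] F [-1.21  1.3   7.44] M [-0.062  0.249 -0.245] w 60.19 q [-0.23  0.55  1.88 -0.    0.71 -0.98]
```

Emit:
move_arm(
  steps=[
    [[0,0,0],0.4,1],
    [[0,0,0],0.4,1],
    [[0,0,0],0,1],
    [[0,0,0],0,1],
  ],
)

```text
t: 7.35
ee_pos: [540.3, -113.6, 82.1]
orientation: [1.35, 2.835, 0.0]
ft_force: [-1.4, 0.8, 5.7]
width: 59.6
grasp_force: 30.0
```

```bash
python3 -c "
from h import *
rel([540,-114,82])"
```

```text
t 7.35 pos [ 540.3 -113.6   82.1] yaw(y) 39.07 units [-0.005 -0.019  0.005] F [-1.43  0.78  5.72] M [0.053 0.126 0.085] w 59.6 q [-0.23  0.55  1.88 -0.    0.71 -0.91]
```

Emit:
move_arm(
  steps=[
    [[0,0,0],0.4,1],
    [[0,0,0],0.4,1],
    [[0,0,0],0,1],
    [[0,0,0],0,1],
  ],
)

```text
t: 7.68
ee_pos: [540.3, -113.6, 82.1]
orientation: [1.447, 2.787, -0.0]
ft_force: [0.1, 1.6, 6.4]
width: 60.0
grasp_force: 30.0
```

```bash
python3 -c "
from h import *
rel([540,-114,82])"
```

```text
t 7.68 pos [ 540.3 -113.6   82.1] yaw(y) 35.13 units [-0.006 -0.02   0.005] F [0.09 1.64 6.39] M [0.039 0.163 0.305] w 59.99 q [-0.23  0.55  1.88 -0.    0.71 -0.84]
```

Emit:
move_arm(
  steps=[
    [[0,0,0],0.4,1],
    [[0,0,0],0.4,1],
    [[0,0,0],0,1],
    [[0,0,0],0,1],
  ],
)

```text
t: 8.02
ee_pos: [540.3, -113.5, 82.2]
orientation: [1.545, 2.734, 0.0]
ft_force: [-0.3, 1.1, 6.9]
width: 60.0
grasp_force: 30.0
```

```bash
python3 -c "
from h import *
rel([540,-114,82])"
```

```text
t 8.02 pos [ 540.3 -113.5   82.2] yaw(y) 31.06 units [-0.009 -0.02   0.007] F [-0.34  1.11  6.88] M [0.124 0.17  0.116] w 60.02 q [-0.23  0.55  1.88 -0.    0.71 -0.77]
```

Emit:
move_arm(
  steps=[
    [[0,0,0],0.4,1],
    [[0,0,0],0.4,1],
    [[0,0,0],0,1],
    [[0,0,0],0,1],
  ],
)

```text
t: 8.35
ee_pos: [540.3, -113.6, 82.1]
orientation: [1.64, 2.678, 0.001]
ft_force: [-1.3, -0.4, 10.0]
width: 59.7
grasp_force: 30.0
```

```bash
python3 -c "
from h import *
rel([540,-114,82])"
```

```text
t 8.35 pos [ 540.3 -113.6   82.1] yaw(y) 27.04 units [-0.01  -0.02   0.005] F [-1.32 -0.43 10.01] M [-0.063  0.296  0.129] w 59.71 q [-0.23  0.55  1.88 -0.    0.71 -0.7 ]
```

Emit:
move_arm(
  steps=[
    [[0,0,0],0.4,1],
    [[0,0,0],0.4,1],
    [[0,0,0],0,1],
    [[0,0,0],0,1],
  ],
)

```text
t: 8.68
ee_pos: [540.3, -113.5, 82.1]
orientation: [1.733, 2.619, 0.001]
ft_force: [-0.4, 0.2, 4.4]
width: 60.0
grasp_force: 30.0
```

```bash
python3 -c "
from h import *
rel([540,-114,82])"
```

```text
t 8.68 pos [ 540.3 -113.5   82.1] yaw(y) 23.01 units [-0.013 -0.019  0.006] F [-0.45  0.24  4.39] M [-0.048  0.019 -0.119] w 59.97 q [-0.23  0.55  1.88  0.    0.71 -0.63]
```

```bash
cat >> h.py <<'E'
def mz(n=4):
    from workcell import ctrl,cams
    L=[]
    for i in range(n):
        o=ctrl.get_obs(); M=R.from_rotvec(o["orientation"]).as_matrix()
        L.append([np.degrees(np.arctan2(M[1,1],M[0,1])),o["moment"][2],*o["ft_force"],o["width"]])
        if i<n-1: cams.get_image("scene")
    L=np.array(L); print("t",round(o["t"],2),"Mz",np.round(L[:,1],3),"yaw,Mz,F,w mean",np.round(L.mean(0),3))
E
python3 -c "
from h import *
mz()"
```

```text
t 8.83 Mz [-0.119 -0.333 -0.395 -0.433] yaw,Mz,F,w mean [23.012 -0.32   0.18   0.505  6.59  60.075]
```

Emit:
move_arm(
  steps=[
    [[0,0,0],0.4,1],
    [[0,0,0],0,1],
    [[0,0,0],0,1],
  ],
)

```text
t: 9.08
ee_pos: [540.4, -113.5, 82.1]
orientation: [1.779, 2.588, 0.001]
ft_force: [-1.0, 0.6, 6.5]
width: 60.0
grasp_force: 30.0
```

```bash
python3 -c "
from h import *
mz()"
```

```text
t 9.23 Mz [-0.326 -0.288 -0.326 -0.332] yaw,Mz,F,w mean [21.006 -0.318 -0.566  0.768  6.9   60.053]
```

Emit:
move_arm(
  steps=[
    [[0,0,0],0.4,1],
    [[0,0,0],0,1],
    [[0,0,0],0,1],
    [[0,0,0],0,1],
  ],
)

```text
t: 9.57
ee_pos: [540.3, -113.5, 82.1]
orientation: [1.824, 2.557, 0.001]
ft_force: [0.6, 1.1, 6.2]
width: 60.2
grasp_force: 30.0
```

```bash
python3 -c "
from h import *
mz()"
```

```text
t 9.72 Mz [-0.418 -0.348 -0.416 -0.429] yaw,Mz,F,w mean [18.998 -0.403 -0.47   0.715  6.448 59.874]
```

Emit:
move_arm(
  steps=[
    [[0,0,0],0.4,1],
    [[0,0,0],0,1],
    [[0,0,0],0,1],
    [[0,0,0],0,1],
  ],
)

```text
t: 10.05
ee_pos: [540.4, -113.5, 82.1]
orientation: [1.867, 2.525, 0.001]
ft_force: [-0.1, 0.6, 6.9]
width: 59.9
grasp_force: 30.0
```

```bash
python3 -c "
from h import *
mz()"
```

```text
t 10.2 Mz [-0.006 -0.052  0.02   0.002] yaw,Mz,F,w mean [ 1.7061e+01 -9.0000e-03 -2.1000e-01  1.1670e+00  6.4610e+00  5.9878e+01]
```

Emit:
move_arm(
  steps=[
    [[0,0,0],0.4,1],
    [[0,0,0],0,1],
    [[0,0,0],0,1],
    [[0,0,0],0,1],
  ],
)

```text
t: 10.53
ee_pos: [540.4, -113.5, 82.1]
orientation: [1.909, 2.494, 0.0]
ft_force: [0.2, 1.1, 6.6]
width: 59.5
grasp_force: 30.0
```

```bash
python3 -c "
from h import *
mz()"
```

```text
t 10.68 Mz [0.534 0.611 0.588 0.602] yaw,Mz,F,w mean [15.148  0.584 -0.27   1.018  6.661 59.716]
```

Emit:
move_arm(
  steps=[
    [[0,0,0],0.1,1],
    [[0,0,0],0,1],
    [[0,0,0],0,1],
    [[0,0,0],0,1],
  ],
)

```text
t: 11.02
ee_pos: [540.4, -113.5, 82.1]
orientation: [1.92, 2.485, 0.0]
ft_force: [0.1, 0.6, 5.9]
width: 59.8
grasp_force: 30.0
```

```bash
python3 -c "
from h import *
mz()"
```

```text
t 11.17 Mz [0.427 0.427 0.433 0.47 ] yaw,Mz,F,w mean [14.629  0.439 -0.121  1.311  6.567 59.869]
```

Emit:
move_arm(
  steps=[
    [[0,0,0],0.2,1],
    [[0,0,0],0,1],
    [[0,0,0],0,1],
    [[0,0,0],0,1],
  ],
)

```text
t: 11.5
ee_pos: [540.4, -113.5, 82.2]
orientation: [1.942, 2.468, 0.001]
ft_force: [-0.2, 2.0, 6.4]
width: 59.9
grasp_force: 30.0
```

```bash
python3 -c "
from h import *
mz()"
```

```text
t 11.65 Mz [0.232 0.178 0.255 0.255] yaw,Mz,F,w mean [13.605  0.23  -0.086  1.561  6.509 59.823]
```

```bash
python3 -c "
from h import *
mz(7)"
```

```text
t 11.95 Mz [0.255 0.192 0.225 0.215 0.273 0.297 0.254] yaw,Mz,F,w mean [13.605  0.244 -0.129  1.382  7.075 59.788]
```

Emit:
move_arm(
  steps=[
    [[0,0,0],0.3,1],
    [[0,0,0],0,1],
    [[0,0,0],0,1],
    [[0,0,0],0,1],
  ],
)

```text
t: 12.28
ee_pos: [540.4, -113.5, 82.1]
orientation: [1.973, 2.443, 0.001]
ft_force: [-0.9, 1.2, 7.4]
width: 59.9
grasp_force: 30.0
```

```bash
python3 -c "
from h import *
mz()"
```

```text
t 12.43 Mz [0.422 0.408 0.362 0.467] yaw,Mz,F,w mean [12.129  0.415 -0.413  1.198  6.734 59.703]
```

Emit:
move_arm(
  steps=[
    [[0,0,0],0.4,1],
    [[0,0,0],0,1],
    [[0,0,0],0,1],
    [[0,0,0],0,1],
  ],
)

```text
t: 12.77
ee_pos: [540.4, -113.5, 82.1]
orientation: [2.017, 2.407, 0.001]
ft_force: [1.5, 0.6, 4.8]
width: 59.6
grasp_force: 30.0
```

```bash
python3 -c "
from h import *
mz()"
```

```text
t 12.92 Mz [0.074 0.04  0.316 0.537] yaw,Mz,F,w mean [10.087  0.242  0.734  0.94   6.174 59.673]
```

```bash
python3 -c "
from h import *
mz(8)"
```

```text
t 13.27 Mz [0.537 0.34  0.529 0.59  0.511 0.57  0.256 0.342] yaw,Mz,F,w mean [ 1.0122e+01  4.5900e-01 -1.8000e-02  1.2820e+00  6.1030e+00  5.9776e+01]
```

```bash
cat >> h.py <<'E'
def st(cmd,n=5):
    from workcell import ctrl,cams
    L=[]
    for i in range(n):
        o=ctrl.get_obs(); M=R.from_rotvec(o["orientation"]).as_matrix()
        L.append([np.degrees(np.arctan2(M[1,1],M[0,1])),o["moment"][2]])
        if i<n-1: cams.get_image("scene")
    L=np.array(L); m=L.mean(0); print(f"t {o['t']:.2f} cmd {cmd} yaw {m[0]:.3f} dev {m[0]-cmd:.3f} Mz {m[1]:.3f}",np.round(L[:,0]-cmd,3),np.round(L[:,1],2))
E
```

Emit:
move_arm(
  steps=[
    [[0,0,0],0.6,1],
    [[0,0,0],0,1],
    [[0,0,0],0,1],
    [[0,0,0],0,1],
  ],
)

```text
t: 13.6
ee_pos: [540.4, -113.5, 82.2]
orientation: [2.079, 2.353, 0.001]
ft_force: [0.6, 1.0, 5.0]
width: 59.8
grasp_force: 30.0
```

```bash
python3 -c "
from h import *
st(7.03)"
```

```text
t 13.80 cmd 7.03 yaw 7.086 dev 0.056 Mz 0.117 [0.052 0.053 0.063 0.054 0.062] [-0.    0.33 -0.03 -0.11  0.4 ]
```

Emit:
move_arm(
  steps=[
    [[0,0,0],0.6,1],
    [[0,0,0],0,1],
    [[0,0,0],0,1],
    [[0,0,0],0,1],
  ],
)

```text
t: 14.13
ee_pos: [540.4, -113.5, 82.1]
orientation: [2.141, 2.297, 0.001]
ft_force: [0.6, 1.4, 6.3]
width: 59.7
grasp_force: 30.0
```

```bash
python3 -c "
from h import *
st(4.03)"
```

```text
t 14.33 cmd 4.03 yaw 4.018 dev -0.012 Mz -0.284 [ 0.008  0.002 -0.003 -0.027 -0.04 ] [-0.15  0.14 -0.46 -0.5  -0.45]
```

Emit:
move_arm(
  steps=[
    [[0,0,0],0.6,1],
    [[0,0,0],0,1],
    [[0,0,0],0,1],
    [[0,0,0],0,1],
  ],
)

```text
t: 14.67
ee_pos: [540.4, -113.5, 82.1]
orientation: [2.201, 2.24, 0.001]
ft_force: [-0.7, 0.5, 7.0]
width: 59.9
grasp_force: 30.0
```

```bash
python3 -c "
from h import *
st(1.03)"
```

```text
t 14.87 cmd 1.03 yaw 1.006 dev -0.024 Mz -0.377 [-0.007 -0.02  -0.031 -0.03  -0.032] [-0.29 -0.41 -0.36 -0.43 -0.39]
```

Emit:
move_arm(
  steps=[
    [[0,0,0],0.6,1],
    [[0,0,0],0,1],
    [[0,0,0],0,1],
    [[0,0,0],0,1],
  ],
)

```text
t: 15.2
ee_pos: [540.5, -113.5, 82.1]
orientation: [2.259, 2.182, 0.002]
ft_force: [-0.3, 2.0, 6.7]
width: 59.9
grasp_force: 30.0
```

```bash
python3 -c "
from h import *
st(-1.97)"
```

```text
t 15.40 cmd -1.97 yaw -1.988 dev -0.018 Mz -0.330 [-0.015 -0.015 -0.021 -0.019 -0.019] [-0.35 -0.37 -0.33 -0.29 -0.32]
```

Emit:
move_arm(
  steps=[
    [[0,0,0],0.4,1],
    [[0,0,0],0,1],
    [[0,0,0],0,1],
    [[0,0,0],0,1],
  ],
)

```text
t: 15.73
ee_pos: [540.5, -113.5, 82.1]
orientation: [2.296, 2.142, 0.002]
ft_force: [0.3, 0.5, 7.0]
width: 59.6
grasp_force: 30.0
```

```bash
python3 -c "
from h import *
st(-3.97)"
```

```text
t 15.93 cmd -3.97 yaw -3.987 dev -0.017 Mz -0.435 [ 0.002 -0.016 -0.011 -0.021 -0.04 ] [-0.26 -0.49 -0.37 -0.54 -0.51]
```

Emit:
move_arm(
  steps=[
    [[0,0,0],0.3,1],
    [[0,0,0],0,1],
    [[0,0,0],0,1],
    [[0,0,0],0,1],
  ],
)

```text
t: 16.27
ee_pos: [540.5, -113.5, 82.1]
orientation: [2.323, 2.113, 0.001]
ft_force: [-0.2, 2.0, 6.1]
width: 59.9
grasp_force: 30.0
```

```bash
python3 -c "
from h import *
st(-5.47)"
```

```text
t 16.47 cmd -5.47 yaw -5.437 dev 0.033 Mz -0.027 [0.033 0.033 0.031 0.034 0.031] [ 0.06 -0.03 -0.05 -0.01 -0.11]
```

Emit:
move_arm(
  steps=[
    [[0,0,0],0.3,1],
    [[0,0,0],0,1],
    [[0,0,0],0,1],
    [[0,0,0],0,1],
  ],
)

```text
t: 16.8
ee_pos: [540.5, -113.5, 82.2]
orientation: [2.349, 2.084, 0.001]
ft_force: [-0.0, 0.5, 5.9]
width: 59.7
grasp_force: 30.0
```

```bash
python3 -c "
from h import *
st(-6.97)"
```

```text
t 17.00 cmd -6.97 yaw -6.849 dev 0.121 Mz 0.486 [0.121 0.12  0.122 0.121 0.121] [0.45 0.49 0.5  0.48 0.51]
```

Emit:
move_arm(
  steps=[
    [[0,0,0],0.1,1],
    [[0,0,0],0,1],
    [[0,0,0],0,1],
    [[0,0,0],0,1],
  ],
)

```text
t: 17.33
ee_pos: [540.5, -113.5, 82.2]
orientation: [2.357, 2.075, 0.001]
ft_force: [0.7, 1.3, 6.4]
width: 60.0
grasp_force: 30.0
```

```bash
python3 -c "
from h import *
st(-7.47)"
```

```text
t 17.53 cmd -7.47 yaw -7.275 dev 0.195 Mz 0.897 [0.193 0.198 0.195 0.196 0.195] [0.93 0.91 0.9  0.88 0.87]
```

That is the stop: 0.9 N m only 2° past click zero, where the earlier detents fell off. Detents were at about 62, 40, 17 and −5.5°, so the click is 22.5°. Turn back 69.5° to 62.0°.

Emit:
move_arm(
  steps=[
    [[0,0,0],-0.6,1],
    [[0,0,0],-0.7,1],
    [[0,0,0],-0.7,1],
    [[0,0,0],-0.7,1],
    [[0,0,0],-0.7,1],
    [[0,0,0],-0.7,1],
    [[0,0,0],-0.7,1],
    [[0,0,0],-0.7,1],
    [[0,0,0],-0.7,1],
    [[0,0,0],-0.7,1],
    [[0,0,0],-0.7,1],
    [[0,0,0],-0.7,1],
    [[0,0,0],-0.7,1],
    [[0,0,0],-0.7,1],
    [[0,0,0],-0.7,1],
    [[0,0,0],-0.7,1],
    [[0,0,0],-0.7,1],
    [[0,0,0],-0.7,1],
    [[0,0,0],-0.7,1],
    [[0,0,0],-0.7,1],
  ],
)

```text
t: 19.2
ee_pos: [540.2, -113.7, 82.1]
orientation: [0.753, 3.049, -0.001]
ft_force: [-0.6, -0.1, 6.0]
width: 60.0
grasp_force: 30.0
```

Emit:
move_arm(
  steps=[
    [[0,0,0],0,1],
    [[0,0,0],0,1],
    [[0,0,0],0,1],
    [[0,0,0],0,1],
    [[0,0,0],0,1],
    [[0,0,0],0,1],
  ],
)

```text
t: 19.7
ee_pos: [540.2, -113.7, 82.1]
orientation: [0.758, 3.048, -0.0]
ft_force: [-0.2, 0.3, 6.7]
width: 60.0
grasp_force: 30.0
```

```bash
python3 -c "
from h import *
st(62.03,8)
rel([540.4,-113.5,140])"
```

```text
t 20.05 cmd 62.03 yaw 62.083 dev 0.053 Mz 0.040 [0.052 0.055 0.053 0.053 0.051 0.058 0.054 0.051] [0.07 0.05 0.02 0.01 0.03 0.04 0.03 0.08]
t 20.05 pos [ 540.2 -113.7   82.1] yaw(y) 62.08 units [-0.007  0.01  -2.316] F [-1.05  0.4   6.28] M [-0.023  0.163  0.076] w 59.82 q [-0.23  0.55  1.88 -0.    0.71 -1.31]
```

The torque is near zero, so the dial rests in the click. Release and rise.

Emit:
move_arm(
  steps=[
    [[0,0,0],0,0.31],
    [[0,0,0],0,0.28],
    [[0,0,0],0,0.2],
    [[0,0,0],0,0.1],
    [[0,0,0],0,0],
    [[0,0,0],0,0],
    [[0,0,0],0,0],
    [[0,0,0],0,0],
  ],
)

```text
t: 20.72
ee_pos: [539.7, -113.4, 81.3]
orientation: [-0.759, -3.048, -0.0]
ft_force: [0.3, 0.5, 0.7]
width: 87.8
grasp_force: 0.0
```

```bash
python3 -c "
from h import *
rel([540.4,-113.5,170])"
```

```text
t 20.72 pos [ 539.7 -113.4   81.3] yaw(y) 62.03 units [-0.026  0.01  -3.548] F [0.31 0.45 0.67] M [-0.04   0.008  0.071] w 87.78 q [-0.23  0.55  1.88  0.    0.71 -1.31]
```

Emit:
move_arm(
  steps=[
    [[0,0,-0.4],0,0],
    [[0,0,-0.6],0,0],
    [[0,0,-0.6],0,0],
    [[0,0,-0.6],0,0],
    [[0,0,-0.6],0,0],
    [[0,0,-0.7],0,0],
    [[0,0,0],-1,1],
    [[0,0,0],-1,1],
    [[0,0,0],-1,1],
    [[0,0,0],-1,1],
    [[0,0,0],-1,1],
    [[0,0,0],-1,1],
    [[0,0,0],-1,1],
    [[0,0,0],-1,1],
    [[0,0,0],0,1],
    [[0,0,0],0,1],
    [[0,0,0],0,1],
    [[0,0,0],0,1],
  ],
)

```text
t: 22.22
ee_pos: [539.7, -113.4, 169.1]
orientation: [-0.326, 3.124, -0.0]
ft_force: [0.4, -0.4, 0.7]
width: 11.3
grasp_force: 0.0
```

```bash
python3 -c "
from h import *
rel([451.8,-14.9,93])"
```

```text
t 22.22 pos [ 539.7 -113.4  169.1] yaw(y) 101.93 units [2.628 4.583 3.044] F [ 0.37 -0.44  0.68] M [ 0.106 -0.04  -0.028] w 11.34 q [-0.23  0.41  1.85 -0.    0.88 -2.01]
```

Emit:
move_arm(
  steps=[
    [[0.5,0.9,0],0,1],
    [[0.5,0.9,0],0,1],
    [[0.5,0.9,0],0,1],
    [[0.5,0.9,0],0,1],
    [[0.6,1,0],0,1],
    [[0,0,0.6],0,1],
    [[0,0,0.8],0,1],
    [[0,0,0.8],0,1],
    [[0,0,0.8],0,1],
    [[0,0,0],0,1],
    [[0,0,0],0,1],
    [[0,0,0],0,1],
  ],
)

```text
t: 23.22
ee_pos: [452.7, -14.6, 94.6]
orientation: [-0.328, 3.124, -0.0]
ft_force: [-0.4, 0.2, 0.1]
width: 0.6
grasp_force: 0.0
```

```bash
python3 - <<'E'
from h import *
from workcell import cams
import cv2
rel([540.3+7*.978-115*.208,-113.6+7*.208+115*.978,93])
im=cams.get_image("scene")["image"][:,:,::-1][180:320,240:420]
cv2.imwrite("pics/lev.png",cv2.resize(im,None,fx=4,fy=4,interpolation=2))
E
```

```text
t 23.22 pos [452.7 -14.6  94.6] yaw(y) 101.99 units [-2.884 -0.004  0.064] F [-0.38  0.16  0.13] M [ 0.026  0.008 -0.029] w 0.6 q [-0.06  0.43  2.09 -0.    0.62 -1.84]
```

View pics/lev.png

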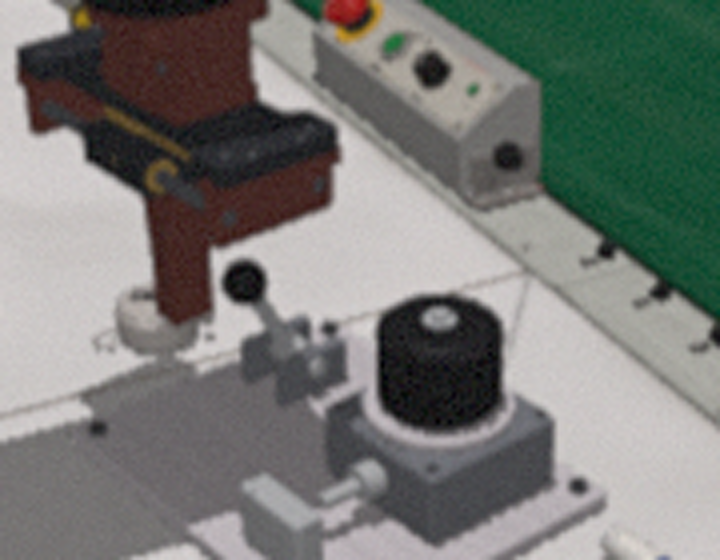

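The closed fingers stand in front of the ball, which is at (243,280) in the crop, at the right height. Push.

Emit:
move_arm(
  steps=[
    [[-0.3,0,0],0,1],
    [[-0.3,0,0],0,1],
    [[-0.3,0,0],0,1],
    [[-0.3,0,0],0,1],
    [[-0.3,0,0],0,1],
    [[-0.3,0,0],0,1],
    [[-0.3,0,0],0,1],
    [[-0.3,0,0],0,1],
    [[-0.3,0,0],0,1],
    [[-0.1,0,0],0,1],
    [[0,0,0],0,1],
    [[0,0,0],0,1],
  ],
)

```text
t: 24.27
ee_pos: [521.0, 0.2, 93.7]
orientation: [-0.329, 3.124, 0.0]
ft_force: [-1.2, -0.5, -0.7]
width: 1.0
grasp_force: 0.9
```

```bash
python3 -c "
from h import *
rel([540.3+7*.978-115*.208,-113.6+7*.208+115*.978,93])"
```

```text
t 24.27 pos [5.21e+02 2.00e-01 9.37e+01] yaw(y) 102.03 units [-0.087 -0.013  0.03 ] F [-1.19 -0.49 -0.67] M [-0.081  0.376 -0.021] w 1.04 q [-0.02  0.5   1.95  0.    0.69 -1.8 ]
```

Push on slowly until the force rises at the end stop.

Emit:
move_arm(
  steps=[
    [[-0.08,0,0],0,1],
    [[-0.06,0,0],0,1],
    [[0,0,0],0,1],
    [[0,0,0],0,1],
  ],
)

```text
t: 24.6
ee_pos: [522.0, 0.5, 93.5]
orientation: [0.329, -3.12, -0.0]
ft_force: [-7.8, -2.9, 0.8]
width: 0.8
grasp_force: 4.2
```

```bash
python3 - <<'E'
from h import *
from workcell import cams
import cv2
rel([540.3+7*.978-115*.208,-113.6+7*.208+115*.978,93])
im=cams.get_image("scene")["image"][:,:,::-1]
b=cams.boxes_of("scene","lever_ball"); print(b[:2])
g=lambda x,y,z:[540.3+x*.978-y*.208,-113.6+x*.208+y*.978,z]
print(proj("scene",[g(29,115,81),g(-29,115,81),g(25,115,83)]))
cv2.imwrite("pics/lev2.png",cv2.resize(im[180:320,240:420],None,fx=4,fy=4,interpolation=2))
E
```

```text
t 24.6 pos [5.22e+02 5.00e-01 9.35e+01] yaw(y) 102.03 units [-0.046 -0.016  0.021] F [-7.76 -2.91  0.79] M [-0.512  1.358 -0.039] w 0.8 q [-0.02  0.5   1.94 -0.    0.7  -1.8 ]
[{'rect': [319.1, 250.8, 24.9, 38.6], 'p': 0.7}]
[[323.34162676 240.39262699]
 [300.68235226 249.44608396]
 [321.80321254 240.15091148]]
```

View pics/lev2.png

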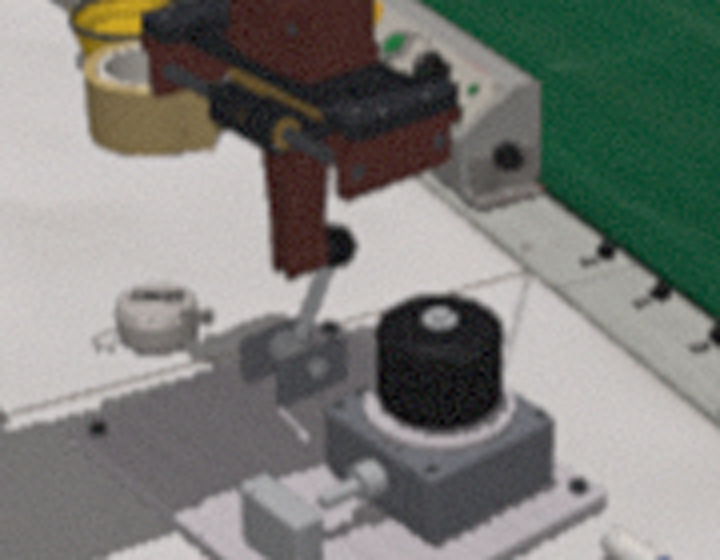

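The ball is at about (325,241) px against (323,240) predicted for fully over, and the force is up at 8 N. One more nudge to be sure, then retreat and look.

Emit:
move_arm(
  steps=[
    [[-0.1,0,0],0,1],
    [[0,0,0],0,1],
    [[0,0,0],0,1],
  ],
)

```text
t: 24.95
ee_pos: [522.4, 0.6, 93.4]
orientation: [0.329, -3.116, -0.0]
ft_force: [-14.3, -4.5, 6.6]
width: 0.8
grasp_force: 7.7
```

```bash
python3 -c "
from h import *
rel([540.3+7*.978-115*.208,-113.6+7*.208+115*.978,93])"
```

```text
t 24.95 pos [522.4   0.6  93.4] yaw(y) 102.04 units [-0.032 -0.02   0.014] F [-14.33  -4.54   6.64] M [-0.925  2.398 -0.081] w 0.81 q [-0.02  0.5   1.94 -0.    0.71 -1.8 ]
```

Emit:
move_arm(
  steps=[
    [[0.4,0,0],0,1],
    [[0.8,0,0],0,1],
    [[0.8,0,-0.5],0,1],
    [[0.8,0,-0.8],0,1],
    [[0.5,0,-0.8],0,1],
    [[0.5,0,-0.8],0,1],
    [[0.5,0.5,-0.8],0,1],
    [[0,0.9,0],0,1],
    [[0,0.9,0],0,1],
    [[0,0.9,0],0,1],
    [[0,0.9,0],0,1],
    [[0,0.9,0],0,1],
    [[0,0.9,0],0,1],
    [[0,0.9,0],0,1],
    [[0,0.9,0],0,1],
    [[0,0,0],0,1],
    [[0,0,0],0,1],
  ],
)

```text
t: 26.37
ee_pos: [382.0, 168.3, 187.0]
orientation: [-0.333, 3.121, 0.001]
ft_force: [0.4, -0.9, -0.6]
width: 0.6
grasp_force: 0.0
```

```bash
python3 - <<'E'
from h import *
from workcell import cams
import cv2
rel([540,-113,200])
s=cams.get_image("scene")["image"][:,:,::-1][190:390,240:480]; t=cams.get_image("top")["image"][:,:,::-1][170:310,270:490]
g=lambda x,y,z:[540.3+x*.978-y*.208,-113.6+x*.208+y*.978,z]
print(proj("top",[g(29,115,81)]),proj("scene",[g(29,115,81)]))
cv2.imwrite("pics/fin.png",np.hstack([cv2.resize(s,(400,333),interpolation=2),cv2.resize(t,(400,333),interpolation=2)]))
E
```

```text
t 26.37 pos [382.  168.3 187. ] yaw(y) 102.17 units [ -3.807 -12.33   -0.517] F [ 0.39 -0.87 -0.62] M [0.025 0.016 0.031] w 0.56 q [ 0.39  0.2   2.12  0.    0.82 -1.4 ]
[[319.74706998 228.99430647]] [[323.34162676 240.39262699]]
```

View pics/fin.png

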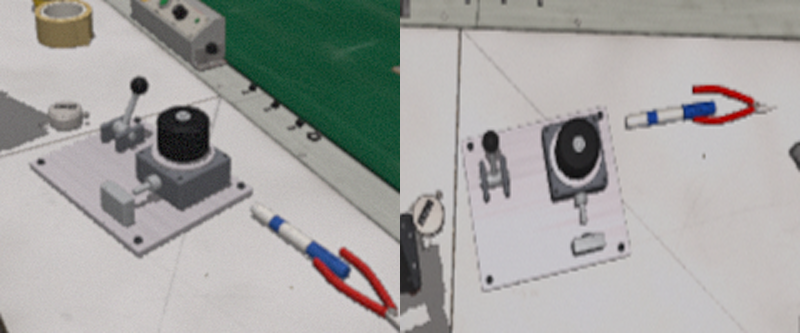

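The lever is fully over (ball at (323,241) px, as predicted), the robot is clear of everything and the bystanders are where they were. Hand in.

```bash
python3 -c "
from workcell import ctrl
print(ctrl.close_job())"
```

```text
the job is handed in; nothing more can be done
None
```

The job is handed in at about 26 s of the 72 s: dial set three clicks (3 × 22.5°) back from the stop, lock lever fully over and tools undisturbed, but the stop was pressed to about 0.9 N m, right at the ring's slip limit, so a slight slip can't be ruled out (no result came back).

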